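# Reset the mist-line wheel valve in the rearing room

## Robot

A 6-joint arm with a two-finger parallel gripper is mounted at the origin on the work surface. World frame = base frame: x ahead of the robot, y to its left, z up, the work surface at z = 0. Lengths are in m, angles in rad, forces in N, time in s.
With the tool pointing down it reaches from about 0.3 to 0.85 m from the base axis. Payload 4.2 kg.
Tool frame: the origin (TCP) lies at the very end of the fingers, on their centre line; the grasp point (between the pads) lies 19 mm behind it; y points along the fingers, x is the direction in which the jaws open and shut, and the axes are right-handed (so a half turn about y gives the same grasp; the last joint's range is limited). The gripper opens to 91 mm and grips with 3 to 60 N. Pads are 32 mm wide; open, the fingers measure 118 mm over their backs; the gripper's body (76 mm by 178 mm) begins 60 mm behind the grasp point.
Start: joints at [1.085, 0.32, 1.565, -0, 1.257, -0.02], TCP at [0.258, 0.514, 0.214] pointing down, gripper open.
Joint ranges: [-3.11, 3.11], [-0.84, 2.01], [0.21, 2.61], [-1.34, 4.49], [0.05, 2.63], [-2.56, 2.56]. Speed limits (rad/s): [2.57, 2.57, 3.14, 3.14, 3.14, 3.14].

## Interface

Orientations are given as a unit quaternion [x, y, z, w].
In Python, from cell import arm gives the robot as it stands.
- The arm moves only by the tool drive_tool, never from a script. Its argument "targets" is one flat list of numbers, 4 for each row, row after row: the shift along the world's x, y, z in cm, then the turn about the world's z in rad. In form: [dx, dy, dz, spin, dx, dy, dz, spin, ...]. A call has 1 to 5 rows; each row shifts and turns the commanded pose from where the row before left it; what a row does not reach is not made up. A row lasts 1/8 s, in which the tool goes at most 62.5 mm and 10.7 degrees, less where a joint would pass 70% of its speed; a pose out of reach is approached as far as the arm can. A call is refused whole if a number of a shift passes 6.25 or a number of a turn 0.188, either way. A call with a gripper value outside its range is refused whole. "grip" is the finger opening in cm, from 0 to 9.12, set as the call begins (left out, the last holds). The fingers move at their own pace and stop on an object; "force" is the grip in N (left out, the last holds). Time passes only in rows, so rows that do not move let the fingers close. It gives the time, the measured TCP pose, the force and the opening at its end, in the units of the state.
- arm.read_state(): the state, without advancing time (a new reading comes with each control period).
- arm.get_image(name): name is "scene" or "top" or "wrist"; returns a dict with "img" (480x640x3 uint8, blue, green, red), "z_map" (480x640 float32, m along the optical axis (not along the pixel's ray), 0 where there is no reading), "fovy" (degrees; the focal length in pixels is half the picture's height over the tangent of half this angle, whatever the lens; pixels are square), "cx", "cy" (the principal point, pixels), "R" (3x3) and "t" (3): a world point X has camera coordinates R X + t. Camera axes: x right, y down, z forward; pixel columns grow to the right and rows downward; lengths in m; the calibration is good to about 2 mm. A picture is of the moment at which its call begins.
- arm.close_job(): hands the job in, once; it reports no verdict.
The state is a dict: "time_s": time; "joint_positions": joint angles; "qd": joint speeds; "joint_efforts": joint torques, N m; "position": TCP position; "tcp_rot": TCP orientation; "force": force on the tool from outside, world axes, zero at the start; "ft_torque": the same for the moment, N m; "finger_gap": finger opening in m.
Only numpy, scipy, OpenCV 4.12 (cv2) and the standard library are available. Lean on these libraries where they do the work, as an engineer would, in place of code of your own. Each camera call takes 0.05 s, during which the arm holds its last target.

## Task

Reset the mist valve on the bench manifold: take the upright crank handle on its wheel, wind the wheel clockwise until it is shut against its stop, then back it off exactly two full turns anticlockwise. Finish with the gripper still closed on the crank handle, holding the wheel still there; do not let go. Leave the small flat lever tap on the same pipe as it is, and do not push aside the basket, the jar or the vial rack.

Things in the scene. Friction and masses are not known exactly. Their poses are not given: they have to be found in the camera images.
- manifold: Fixed manifold: steel base plate 110 x 400 mm, 8 mm thick, with a 22 mm pipe along its y axis, 45 mm above the bench; origin on the bench at the plate's centre, below the wheel's axis, z up. Wheel valve in the middle; small lever tap at y = +145 mm (top 80 mm above the bench); round gauge, 48 mm across, at y = -145 mm (top 85 mm).
- wheel_hub (a point): Top of the hub of the dark steel hand wheel, on its vertical axis, 108 mm above the bench. The rim is a 12 mm thick ring, 106 mm outside diameter, with three spokes; rim and hub tops are level, 108 mm above the bench.
- wheel (a joint): Turn of the wheel, rad: 0 = shut against its rigid stop, growing anticlockwise from above; 2 pi a turn, far stop at three turns. Starts 2.0 to 5.9 open (under one turn). At 0, and after each full turn, the handle lies on the -x side of the hub in the manifold's frame; at value q at the angle pi + q from its x axis. Turning takes 0.15 N m (3 to 4 N at the handle); it stays where it is left.
- handle_mid (a point): Middle (half-way up) of the upright black crank handle on the rim: a cylinder 22 mm in diameter and 50 mm tall, standing from 110.5 to 160.5 mm above the bench, this point at 135 mm, 47 mm from the wheel's axis. The handle spins freely on its own pin, so a gripper closed on it from above can carry it round the circle without turning.
- tap_tip (a point): Near the free end of the flat steel lever of the small tap, 52 mm from its pivot, 75 mm above the bench: leave it as it is.
- basket_mid (a point): Centre (30 mm up) of a loose white plastic basket 130 x 200 x 60 mm with glass vials, on the manifold's +x side: bystander.
- jar_mid (a point): Centre (37 mm up) of a loose glass jar, 60 mm in diameter and 75 mm tall, on the manifold's -x side: bystander.
- rack_mid (a point): 30 mm up in a loose grey vial rack, 50 x 120 mm and 82 mm tall with its four vials, on the manifold's -x side: bystander.

How it is judged:
On the way:
1. the wheel is shut: within 0.06 rad of its stop (value of joint wheel below 0.06 rad), for 0.2 s.
At the end, for the whole second after the job is handed in: After having been shut, the wheel stands two turns open (12.57 rad, within 0.3 rad either way) and still, and the fingers are closed on the crank handle: pressing on it with more than 1.5 N, with the point between the pads within 18 mm of the handle's axis and 32 mm of its middle (value of joint wheel between 12.266 and 12.866 rad and velocity of joint wheel between -0.1 and 0.1 rad/s and contact force between the fingers and handle above 1.5 N and horizontal distance between the grasp point and handle_mid below 0.018 m and distance between the grasp point and handle_mid below 0.032 m); the arm keeps its last pose, push and grip.
It fails at once if the lever tap is turned (its tip moves more than 15 mm) (distance of tap_tip from where it was at the start of the episode above 0.015 m).
It fails at once if the basket is pushed aside by more than 30 mm (distance of basket_mid from where it was at the start of the episode above 0.03 m).
It fails at once if the jar is pushed aside by more than 30 mm (distance of jar_mid from where it was at the start of the episode above 0.03 m).
It fails at once if the rack is pushed aside by more than 30 mm (distance of rack_mid from where it was at the start of the episode above 0.03 m).
It also fails if it takes over 72 s, if anything falls off the work surface, if the arm or the gripper's body presses on something with over 40 N, if the wrist force passes 120 N, or if a joint passes its speed limit or range.

## Working session

There is one attempt and no reset: what is moved stays moved. The work goes in short steps, Python scripts to look and compute and a tool call to move; the robot and the scene stay as the last step left them, time stands still between calls to the robot, and variables do not carry over. Pictures are saved under pics/ and viewed, and the job is handed in when it is done.

Besides the shell and the picture viewer there is one more tool, called as name(argument=value, ...), one argument or row to a line, values as JSON. drive_tool: Moves the arm, as the interface text tells. Its arguments: {"type":"object","properties":{"targets":{"type":"array","items":{"type":"number"}},"grip":{"type":"number"},"force":{"type":"number"}},"required":["targets"]}

```bash
mkdir -p pics
python3 - <<'E'
from cell import arm
import cv2,numpy as np
print(arm.read_state())
for n in ("scene","top","wrist"):
    d=arm.get_image(n); cv2.imwrite(f"pics/{n}0.png",d["img"]); np.savez(f"pics/{n}0.npz",**d)
    print(n,d["fovy"],d["cx"],d["cy"],np.round(d["R"],3).tolist(),d["t"])
E
```

```text
{'time_s': 0.0, 'joint_positions': array([ 1.08499486e+00,  3.20260774e-01,  1.56566142e+00, -4.41087092e-05,
        1.25742983e+00, -1.99877442e-02]), 'qd': array([ 0.00057704, -0.00119652,  0.00059109, -0.00063543,  0.00027717,
        0.00048859]), 'joint_efforts': array([-1.22518661e-03, -4.12462234e+01, -2.31977892e+01,  7.24491267e-02,
        4.58446483e-02, -1.56133683e-04]), 'position': array([0.25802712, 0.51328059, 0.21314502]), 'tcp_rot': array([ 0.60222904,  0.37057194, -0.37162869, -0.60157189]), 'force': array([ 0.48434493,  0.2841966 , -0.36815206]), 'ft_torque': array([-0.04872605, -0.0047574 , -0.02976618]), 'finger_gap': 0.09114551712751494}
scene 44.17502361419522 325.2606314224684 239.8807994061511 [[-0.647, 0.762, -0.004], [0.498, 0.419, -0.759], [-0.577, -0.493, -0.651]] [ 0.33944278 -0.25049433  1.61622615]
top 57.32371791239566 322.43308738505505 239.68406450583026 [[0.027, -1.0, -0.002], [-0.988, -0.026, -0.149], [0.149, 0.006, -0.989]] [0.06454301 0.61591733 0.90131928]
wrist 66.07865694534767 320.5913927385181 243.4077065299776 [[0.448, 0.894, -0.002], [0.869, -0.435, 0.234], [0.208, -0.107, -0.972]] [-0.57434639 -0.02847131  0.39099322]
```

View pics/scene0.png

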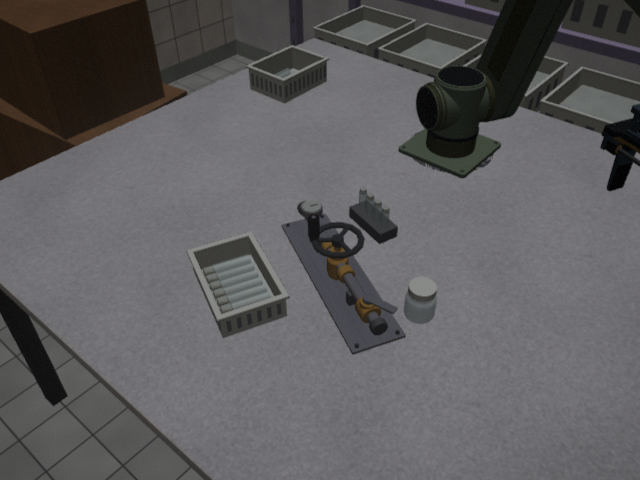

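View pics/top0.png

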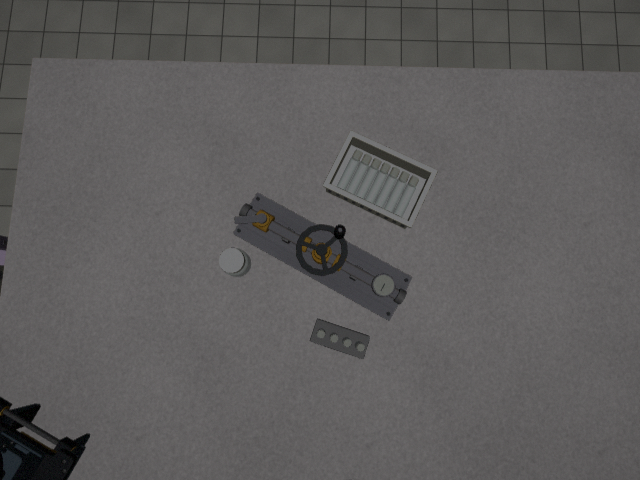

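View pics/wrist0.png

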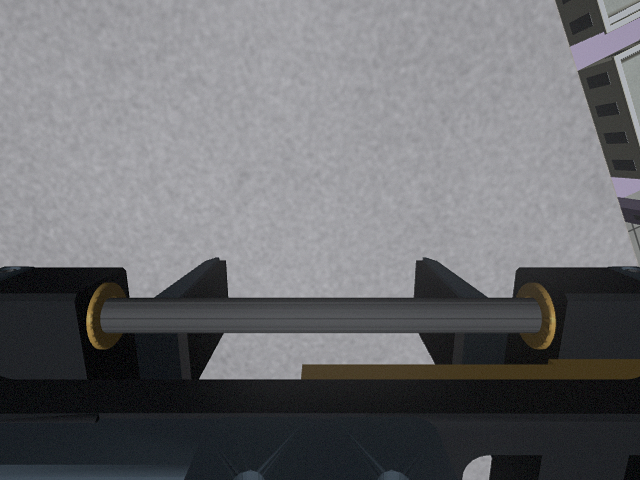

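The top view shows the manifold plate running from (255,197) to (395,315). The wheel is at about (321,250), with the black handle at (340,231). The lever tap is at upper left (250,218), the gauge at (383,286), the basket at (380,180), the jar at (234,262) and the rack at (340,338). Next I'll measure these.

```bash
cat > h.py <<'E'
import numpy as np,cv2
def cloud(d):
    f=240/np.tan(np.radians(float(d["fovy"]))/2)
    v,u=np.mgrid[:480,:640]; z=d["z_map"].astype(float)
    P=np.stack([(u-d["cx"])/f*z,(v-d["cy"])/f*z,z],-1)
    W=(P-d["t"])@d["R"]; W[z==0]=np.nan
    return W
def ray(d,u,v,h):
    f=240/np.tan(np.radians(float(d["fovy"]))/2)
    R=d["R"];c=-R.T@d["t"]; r=R.T@np.array([(u-d["cx"])/f,(v-d["cy"])/f,1])
    return c+r*(h-c[2])/r[2]
E
python3 - <<'E'
from h import *
for n in("top","scene"):
    d=dict(np.load(f"pics/{n}0.npz")); W=cloud(d)
    if n=="top":
        print("table z",np.nanmedian(W[300:400,450:600,2]))
        c0=ray(d,321,250,.108)
    print(n)
    D=np.hypot(W[...,0]-c0[0],W[...,1]-c0[1])
    m=(D<.08)&(W[...,2]>.098)&(W[...,2]<.113)
    p=W[m]; p=p[:,:2]
    (x,y),r=cv2.minEnclosingCircle((p*1000).astype(np.float32)); print("wheel",x,y,r,m.sum())
    # circle fit of rim points
    q=p[np.hypot(*(p-[x/1000,y/1000]).T)>.036]
    A=np.c_[2*q,np.ones(len(q))]; s=np.linalg.lstsq(A,(q**2).sum(1),rcond=None)[0]; print("ringfit",s[:2],np.sqrt(s[2]+s[0]**2+s[1]**2))
    h=(D<.09)&(W[...,2]>.12)&(W[...,2]<.175); p=W[h]; print("handle",h.sum(),np.nanmean(p,0),np.nanmin(p,0),np.nanmax(p,0))
    t=(D<.09)&(W[...,2]>.152); print("htop",t.sum(),np.nanmean(W[t],0))
    if n=="top":
        # plate
        hsv=cv2.cvtColor(d["img"],cv2.COLOR_BGR2HSV)
        g=(W[...,2]>.004)&(W[...,2]<.1)&(D<.25)
        pl=(W[...,2]>.004)&(W[...,2]<.0125)&(D<.22)
        pp=(W[pl][:,:2]*1000).astype(np.float32); print("plate",pl.sum(),cv2.minAreaRect(pp))
        nl,l,st,ce=cv2.connectedComponentsWithStats(((W[...,2]>.02)&(D<.4)).astype(np.uint8))
        for i in range(1,nl):
            if st[i,4]>60: q=W[l==i]; print(st[i],np.round(q.min(0),3),np.round(q.max(0),3))
E
```

```text
table z 9.278200182306272e-05
top
wheel 585.5576782226562 82.5432357788086 52.54740905761719 1080
ringfit [0.58543106 0.08266091] 0.04608680655896785
handle 131 [0.6152201 0.0482766 0.1546715] [0.60688673 0.03768828 0.12058863] [0.62805933 0.05859963 0.16335536]
htop 103 [0.61677566 0.04794742 0.15969839]
plate 5770 ((590.091552734375, 77.54971313476562), (423.2456970214844, 422.9462585449219), 71.31502532958984)
[ 323  130  115   98 4866] [ 0.645 -0.164  0.02 ] [0.859 0.083 0.066]
[ 234  203  173  101 3539] [ 0.483 -0.099  0.02 ] [0.689 0.268 0.163]
[219 248  31  28 692] [0.533 0.24  0.02 ] [0.591 0.295 0.08 ]
[ 310  319   60   40 1353] [ 0.366 -0.024  0.021] [0.445 0.102 0.087]
scene
wheel 586.4174194335938 83.47527313232422 53.736000061035156 926
ringfit [0.58773759 0.08591269] 0.046291748386568764
handle 248 [0.62099971 0.05307124 0.14478843] [0.60704551 0.03984046 0.12007421] [0.63032161 0.06223501 0.16332549]
htop 97 [0.61935821 0.05160082 0.1586559 ]
```

Run:
```python
import cv2
a=cv2.imread("pics/top0.png")[170:370,200:460]; cv2.imwrite("pics/topz.png",cv2.resize(a,None,fx=3,fy=3))
a=cv2.imread("pics/scene0.png")[170:370,170:450]; cv2.imwrite("pics/scz.png",cv2.resize(a,None,fx=2.8,fy=2.8))
```

```text
(no output)
```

View pics/topz.png

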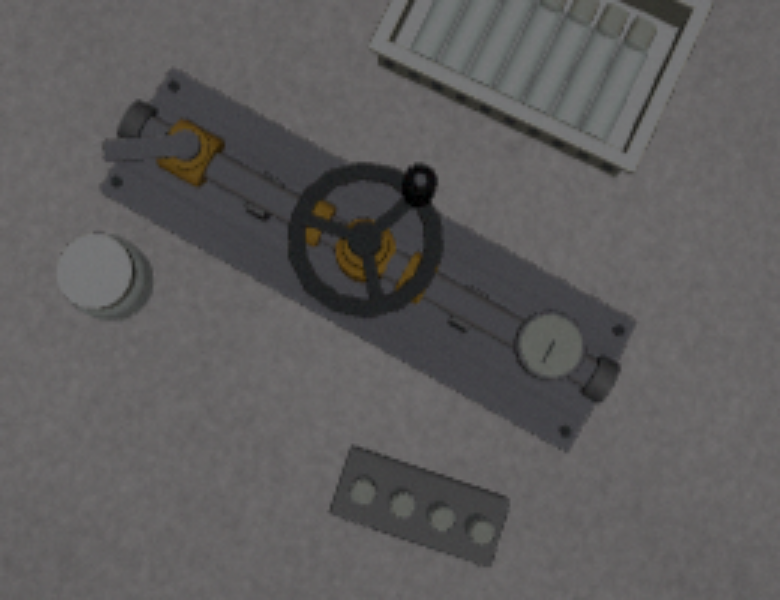

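View pics/scz.png

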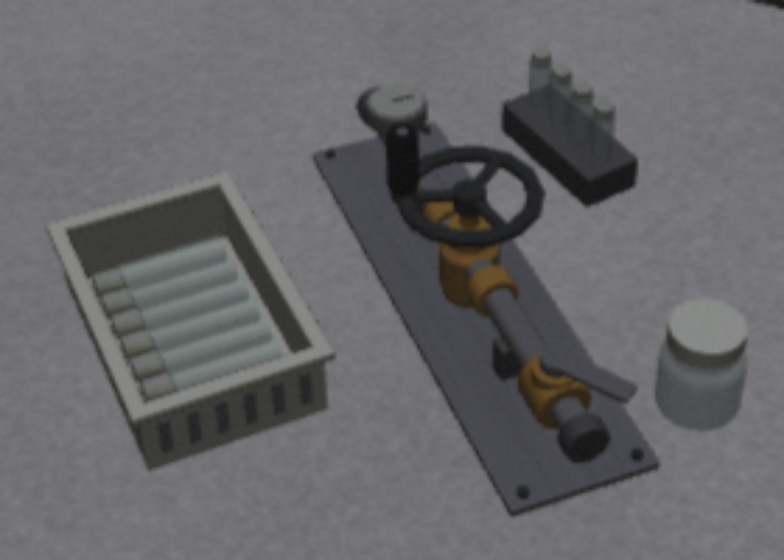

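Run:
```python
from h import *
d=dict(np.load("pics/top0.npz"))
C=[ray(d,200+a/3,170+b/3,.008)[:2] for a,b in((172,68),(635,320),(568,452),(103,190))]
C=np.array(C);print(C,C.mean(0))
y1=C[0]-C[1];y2=C[3]-C[2]
print(np.linalg.norm(y1),np.linalg.norm(y2))
for y in(y1,y2): print("yaw",np.arctan2(y[1],y[0])-np.pi/2)
x=C[0]-C[3];x2=C[1]-C[2];print(np.linalg.norm(x),np.arctan2(x[1],x[0]),np.arctan2(x2[1],x2[0]))
# hub, handle via ray
print("hub",ray(d,200+368/3,170+238/3,.108),"htop",ray(d,200+420/3,170+183/3,.1605))
s=dict(np.load("pics/scene0.npz"))
print("s hub",ray(s,170+468/2.8,170+192/2.8,.108),"htop",ray(s,170+403/2.8,170+132/2.8,.1605))
C=[ray(s,170+a/2.8,170+b/2.8,.008)[:2] for a,b in((315,155),(512,512),(658,465))]
print(C); y=C[1]-C[0];print(np.arctan2(y[1],y[0])-np.pi/2, (C[0]+C[2])/2)
```

```text
[[ 0.72434029  0.23279292]
 [ 0.54210242 -0.11876293]
 [ 0.44475706 -0.0696873 ]
 [ 0.628919    0.2799777 ]] [0.58502969 0.0810801 ]
0.3959825224482353 0.3951977071999933
yaw -0.4782395559431034
yaw -0.4847639458671398
0.1064501065006386 -0.45922905341414105 -0.4669536417201294
hub [0.58507799 0.07961134 0.108     ] htop [0.61432702 0.04735239 0.1605    ]
s hub [0.58955507 0.08650645 0.108     ] htop [0.61721893 0.05118215 0.1605    ]
[array([ 0.54308634, -0.11244381]), array([0.72696771, 0.23782096]), array([0.63331956, 0.28775347])]
-0.4834299045198136 [0.58820295 0.08765483]
```

drive_tool(
  targets=[2.5,-4,0,0,2.5,-4,0,0,2.5,-4,0,0,2.5,-4,0,0,2.5,-4,0,0],
  grip=9.1,
  force=30,
)

```text
time_s: 0.78
position: [0.3837, 0.3123, 0.2138]
tcp_rot: [0.602, 0.371, -0.371, -0.602]
force: [1.0, -0.3, -0.0]
finger_gap: 0.0912
```

drive_tool(
  targets=[2.5,-4,0,0,2.5,-4,0,0,2.5,-4,0,0,2.5,-4,0,0,0,0,0,0],
)

```text
time_s: 1.4
position: [0.4844, 0.1514, 0.2136]
tcp_rot: [0.603, 0.37, -0.37, -0.603]
force: [-0.8, 0.8, 0.2]
finger_gap: 0.0914
```

Run:
```python
from cell import arm
import cv2,numpy as np
from scipy.spatial.transform import Rotation as R
s=arm.read_state();print(s["position"],s["joint_positions"],R.from_quat(s["tcp_rot"]).as_matrix().round(3),s["force"])
d=arm.get_image("wrist"); cv2.imwrite("pics/w1.png",d["img"]); np.savez("pics/w1.npz",**d)
```

```text
[0.48439778 0.15144829 0.21362859] [ 2.80714862e-01  2.13844469e-01  1.71392987e+00 -5.67750022e-04
  1.21411930e+00 -8.19728930e-01] [[ 0.453 -0.    -0.891]
 [ 0.891 -0.001  0.453]
 [-0.001 -1.    -0.   ]] [-0.82059473  0.79937786  0.2352914 ]
```

View pics/w1.png

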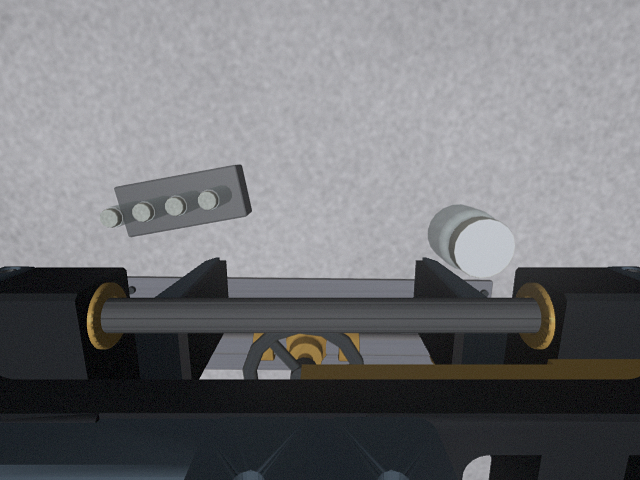

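The wrist view shows the rack at (180,200), the jar at (470,245), and the wheel mostly hidden at (305,360). I'll move past the wheel so the wrist camera sees it clearly.

drive_tool(
  targets=[4.5,-3,0,0,4.5,-3,0,0,4.5,-3,0,0,4.5,-3,0,0,0,0,0,0],
)

```text
time_s: 2.08
position: [0.6651, 0.0332, 0.2123]
tcp_rot: [-0.602, -0.37, 0.371, 0.602]
force: [-1.6, 0.7, -0.7]
finger_gap: 0.0909
```

Run:
```python
from cell import arm
import cv2,numpy as np
s=arm.read_state();print(s["position"])
d=arm.get_image("wrist"); cv2.imwrite("pics/w2.png",d["img"]); np.savez("pics/w2.npz",**d)
from h import *
W=cloud(d); c0=np.array([.5865,.084]);D=np.hypot(W[...,0]-c0[0],W[...,1]-c0[1])
m=(D<.07)&(W[...,2]>.098)&(W[...,2]<.113); q=W[m][:,:2]; q=q[np.hypot(*(q-c0).T)>.036]
A=np.c_[2*q,np.ones(len(q))]; s=np.linalg.lstsq(A,(q**2).sum(1),rcond=None)[0]; print("ringfit",len(q),s[:2],np.sqrt(s[2]+s[0]**2+s[1]**2))
h=(D<.08)&(W[...,2]>.155)&(W[...,2]<.166); print(h.sum(),W[h].mean(0),W[h].min(0),W[h].max(0))
```

```text
[0.665085   0.03316891 0.21232622]
ringfit 6848 [0.58595716 0.08315   ] 0.045665466700703615
1003 [0.61709767 0.04899621 0.16172002] [0.60665414 0.03821295 0.15635999] [0.62770026 0.05932965 0.16466557]
```

View pics/w2.png

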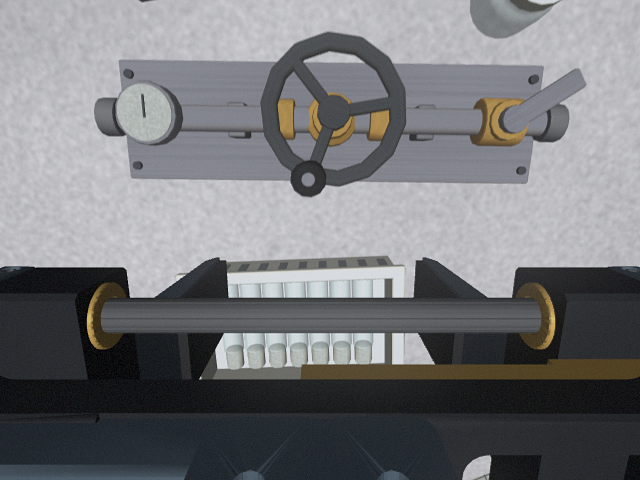

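The wrist view shows the wheel clearly: hub at (334,112), handle top at (308,180). All three views agree on hub ≈ (0.586, 0.083) and handle ≈ (0.617, 0.049). I'll go above the handle, then down.

drive_tool(
  targets=[-4.8,1.6,0,0,0,0,-3,0,0,0,-3,0,0,0,-3.2,0,0,0,0,0],
)

```text
time_s: 2.75
position: [0.6121, 0.0514, 0.1201]
tcp_rot: [-0.6, -0.37, 0.374, 0.603]
force: [-0.1, 0.2, 0.7]
finger_gap: 0.0908
```

drive_tool(
  targets=[0,0,0,0,0,0,0,0,0,0,0,0,0,0,0,0,0,0,0,0],
  grip=0,
  force=30,
)

```text
time_s: 3.38
position: [0.6153, 0.0497, 0.1221]
tcp_rot: [0.602, 0.371, -0.371, -0.602]
force: [-0.2, 0.2, -0.4]
finger_gap: 0.0442
```

drive_tool(
  targets=[0,0,0,0,0,0,0,0],
)

```text
time_s: 3.62
position: [0.6152, 0.0497, 0.1219]
tcp_rot: [-0.602, -0.371, 0.371, 0.602]
force: [0.1, -0.5, 0.0]
finger_gap: 0.0236
```

Run:
```python
import numpy as np
# deltas table, cm, circle about hub r=.047, from world angle a0
yaw=-.48; c=np.array([.5862,.0835])
print("start ang",np.arctan2(.049-c[1],.617-c[0]),"shut ang",np.pi+yaw)
```

```text
start ang -0.841999204028839 shut ang 2.661592653589793
```

drive_tool(
  targets=[0,0,0,0,0,0,0,0],
)

```text
time_s: 3.88
position: [0.6152, 0.0497, 0.1219]
tcp_rot: [0.602, 0.371, -0.371, -0.602]
force: [-0.9, -0.1, 0.0]
finger_gap: 0.0209
```

Run:
```python
import numpy as np
a=np.r_[np.arange(-.85,-3.6,-.25),-3.62,-3.72]
p=4.7*np.c_[np.cos(a),np.sin(a)]
for i in range(1,len(a)): print(round(a[i],3),(p[i]-p[i-1]).round(2), (p[i]/100+[.5862,.0835]).round(4))
```

```text
-1.1 [-0.97 -0.66] [0.6075 0.0416]
-1.35 [-1.1 -0.4] [0.5965 0.0376]
-1.6 [-1.17 -0.11] [0.5848 0.0365]
-1.85 [-1.16  0.18] [0.5732 0.0383]
-2.1 [-1.08  0.46] [0.5625 0.0429]
-2.35 [-0.93  0.71] [0.5532 0.0501]
-2.6 [-0.72  0.92] [0.5459 0.0593]
-2.85 [-0.47  1.07] [0.5412 0.07  ]
-3.1 [-0.19  1.16] [0.5392 0.0815]
-3.35 [0.1  1.17] [0.5402 0.0932]
-3.62 [0.43 1.19] [0.5445 0.1051]
-3.72 [0.24 0.41] [0.5468 0.1092]
```

drive_tool(
  targets=[-0.97,-0.66,0,0,-1.1,-0.4,0,0,-1.17,-0.11,0,0,0,0,0,0],
)

```text
time_s: 4.38
position: [0.5802, 0.0376, 0.1219]
tcp_rot: [-0.601, -0.37, 0.372, 0.602]
force: [-1.6, -1.6, 0.0]
finger_gap: 0.0216
```

Run:
```python
from cell import arm
import cv2,numpy as np
from h import *
s=arm.read_state();print(s["position"],s["force"],s["finger_gap"])
d=arm.get_image("wrist"); cv2.imwrite("pics/w3.png",d["img"])
d=arm.get_image("top"); cv2.imwrite("pics/t3.png",cv2.resize(d["img"][170:370,200:460],None,fx=3,fy=3))
```

```text
[0.58024051 0.03755499 0.12192775] [-1.58741169 -1.6015659   0.03680119] 0.021550677832757624
```

View pics/w3.png

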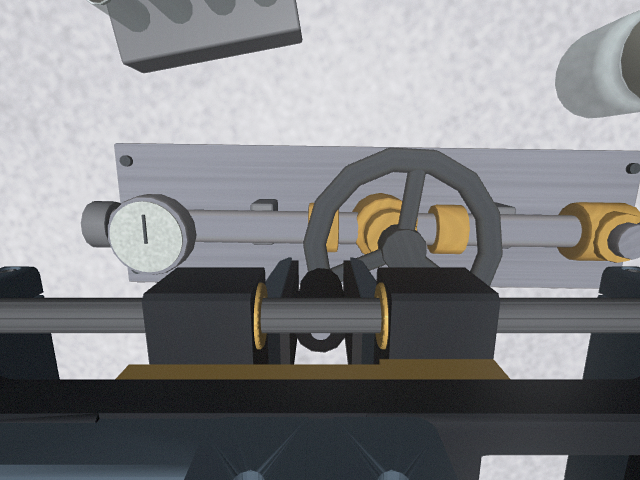

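View pics/t3.png

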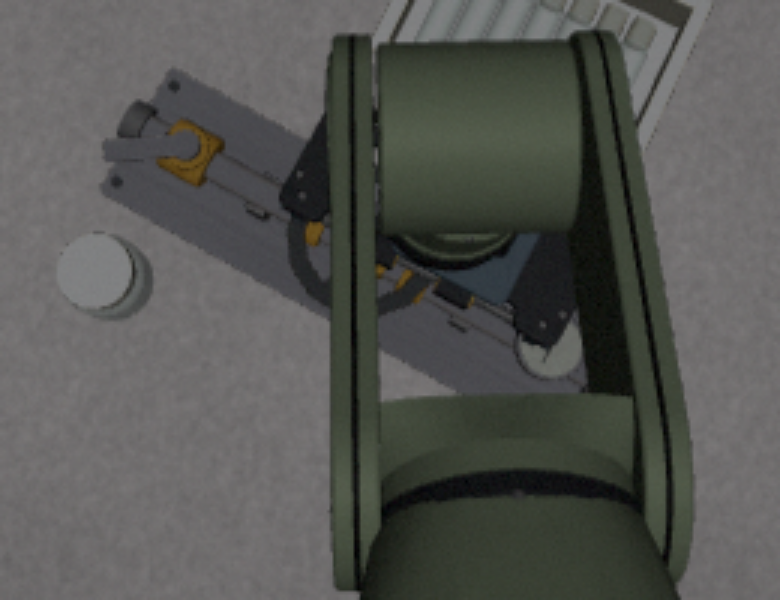

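The handle is gripped at about (320,310) in the wrist view, and the wheel has turned with it. Continuing clockwise.

drive_tool(
  targets=[-1.1,0.1,0,0,-1.08,0.46,0,0,-0.93,0.71,0,0,-0.72,0.92,0,0,0,0,0,0],
)

```text
time_s: 5.1
position: [0.5426, 0.0614, 0.1219]
tcp_rot: [-0.601, -0.371, 0.372, 0.603]
force: [-2.9, 0.2, 0.6]
finger_gap: 0.0216
```

drive_tool(
  targets=[-0.47,1.07,0,0,-0.19,1.16,0,0,0,0,0,0],
)

```text
time_s: 5.48
position: [0.5367, 0.0835, 0.1219]
tcp_rot: [-0.601, -0.371, 0.372, 0.603]
force: [-3.2, 1.1, 0.9]
finger_gap: 0.0213
```

drive_tool(
  targets=[0.1,1.17,0,0,0.4,1.0,0,0,0,0,0,0],
)

```text
time_s: 5.85
position: [0.5416, 0.1054, 0.1219]
tcp_rot: [-0.601, -0.37, 0.372, 0.603]
force: [-5.0, 2.4, 2.6]
finger_gap: 0.0216
```

drive_tool(
  targets=[0.24,0.4,0,0,0,0,0,0],
)

```text
time_s: 6.1
position: [0.5421, 0.1063, 0.1218]
tcp_rot: [-0.601, -0.368, 0.374, 0.602]
force: [-9.2, -6.2, 6.3]
finger_gap: 0.0214
```

drive_tool(
  targets=[0.15,0.25,0,0,0,0,0,0,0,0,0,0,0,0,0,0],
)

```text
time_s: 6.6
position: [0.5421, 0.1065, 0.1218]
tcp_rot: [0.602, 0.367, -0.376, -0.601]
force: [-11.2, -13.0, 9.1]
finger_gap: 0.0212
```

Run:
```python
from cell import arm
import cv2,numpy as np
from h import *
s=arm.read_state();print(s["position"],s["force"],s["finger_gap"])
d=arm.get_image("wrist"); cv2.imwrite("pics/w4.png",d["img"]);np.savez("pics/w4.npz",**d)
```

```text
[0.54212431 0.10648429 0.12179053] [-11.15835739 -12.98206147   9.12712461] 0.021227045356153856
```

View pics/w4.png

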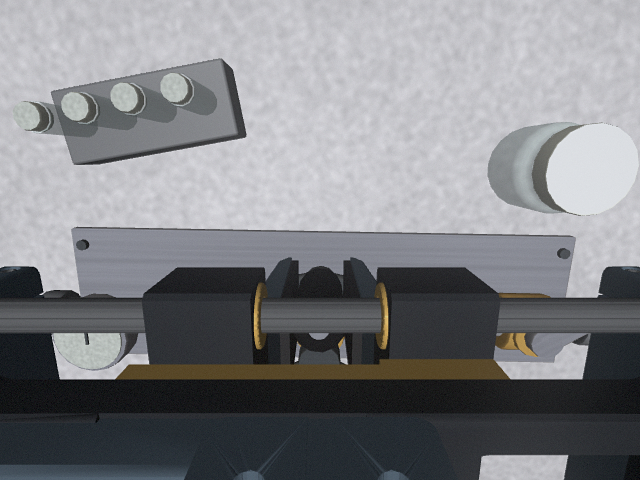

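The wheel is shut. The handle sits at world angle π−0.48, which matches the plate yaw. A further 7 mm of commanded push gave about 1 mm of motion while the force rose to 17 N. Next is the anticlockwise table.

Run:
```python
import numpy as np
a=2.66+np.arange(0,25)*np.pi/12
p=(4.7*np.c_[np.cos(a),np.sin(a)]).round(1)
for i in range(1,25): print(i,round(a[i],2),(p[i]-p[i-1]).round(1), (p[i]/100+[.5862,.0835]).round(4))
```

```text
1 2.92 [-0.4 -1.2] [0.5402 0.0935]
2 3.18 [-0.1 -1.2] [0.5392 0.0815]
3 3.45 [ 0.2 -1.2] [0.5412 0.0695]
4 3.71 [ 0.5 -1.1] [0.5462 0.0585]
5 3.97 [ 0.8 -1. ] [0.5542 0.0485]
6 4.23 [ 1.  -0.7] [0.5642 0.0415]
7 4.49 [ 1.2 -0.4] [0.5762 0.0375]
8 4.75 [ 1.2 -0.1] [0.5882 0.0365]
9 5.02 [1.2 0.2] [0.6002 0.0385]
10 5.28 [1.1 0.5] [0.6112 0.0435]
11 5.54 [1.  0.8] [0.6212 0.0515]
12 5.8 [0.7 1. ] [0.6282 0.0615]
13 6.06 [0.4 1.2] [0.6322 0.0735]
14 6.33 [0.1 1.2] [0.6332 0.0855]
15 6.59 [-0.2  1.2] [0.6312 0.0975]
16 6.85 [-0.5  1.1] [0.6262 0.1085]
17 7.11 [-0.8  1. ] [0.6182 0.1185]
18 7.37 [-1.   0.7] [0.6082 0.1255]
19 7.63 [-1.2  0.4] [0.5962 0.1295]
20 7.9 [-1.2  0.1] [0.5842 0.1305]
21 8.16 [-1.2 -0.2] [0.5722 0.1285]
22 8.42 [-1.1 -0.5] [0.5612 0.1235]
23 8.68 [-1.  -0.8] [0.5512 0.1155]
24 8.94 [-0.7 -1. ] [0.5442 0.1055]
```

drive_tool(
  targets=[-0.4,-0.8,0,0,-0.2,-1.1,0,0,0,0,0,0],
)

```text
time_s: 7.02
position: [0.5375, 0.0922, 0.1219]
tcp_rot: [-0.6, -0.369, 0.372, 0.604]
force: [-8.7, 1.6, 5.2]
finger_gap: 0.0218
```

drive_tool(
  targets=[-0.35,-0.9,0,0,0.2,-1.2,0,0,0.5,-1.1,0,0,0.8,-1.0,0,0,1.0,-0.7,0,0],
)

```text
time_s: 7.65
position: [0.5625, 0.0423, 0.1219]
tcp_rot: [-0.602, -0.371, 0.371, 0.602]
force: [-3.2, 5.1, 0.2]
finger_gap: 0.0212
```

drive_tool(
  targets=[1.2,-0.4,0,0,1.2,-0.1,0,0,1.2,0.2,0,0,1.1,0.5,0,0,1.0,0.8,0,0],
)

```text
time_s: 8.28
position: [0.6188, 0.0529, 0.1218]
tcp_rot: [-0.601, -0.37, 0.372, 0.603]
force: [-9.1, 2.3, 4.3]
finger_gap: 0.0216
```

drive_tool(
  targets=[0.7,1.0,0,0,0.4,1.2,0,0,0.1,1.2,0,0,-0.2,1.2,0,0,-0.5,1.1,0,0],
)

```text
time_s: 8.9
position: [0.6248, 0.1074, 0.1219]
tcp_rot: [0.603, 0.37, -0.373, -0.6]
force: [-4.2, -6.9, 1.9]
finger_gap: 0.0215
```

drive_tool(
  targets=[-0.8,1.0,0,0,-1.0,0.7,0,0,-1.2,0.4,0,0,-1.2,0.1,0,0,-1.2,-0.2,0,0],
)

```text
time_s: 9.52
position: [0.5712, 0.1299, 0.122]
tcp_rot: [0.602, 0.372, -0.37, -0.601]
force: [4.4, -1.7, -4.6]
finger_gap: 0.0216
```

drive_tool(
  targets=[-1.1,-0.5,0,0,-1.0,-0.8,0,0,-0.7,-1.0,0,0,0,0,0,0],
)

```text
time_s: 10.02
position: [0.5412, 0.1049, 0.1219]
tcp_rot: [0.602, 0.37, -0.372, -0.602]
force: [1.9, -3.6, -4.4]
finger_gap: 0.0214
```

Run:
```python
from cell import arm
import cv2,numpy as np
s=arm.read_state();print(s["position"],s["force"],s["finger_gap"],s["time_s"])
p=s["position"];print(np.arctan2(p[1]-.084,p[0]-.5843),np.hypot(p[1]-.084,p[0]-.5843))
d=arm.get_image("wrist"); cv2.imwrite("pics/w5.png",d["img"])
```

```text
[0.54117343 0.10489475 0.12194274] [ 1.92630613 -3.59178269 -4.37950581] 0.021382638495622695 10.025
2.6904231422707268 0.047921727127056356
```

View pics/w5.png

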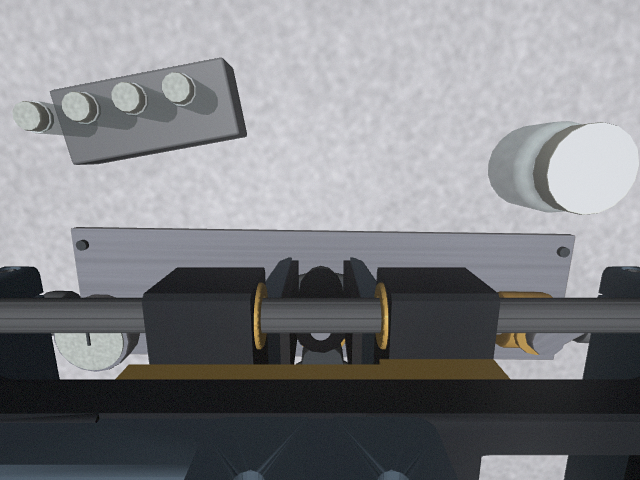

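One full turn is done. The picture is nearly identical to the shut view, with the handle still between the pads at (320,310) and the jar and rack unmoved. Second turn.

drive_tool(
  targets=[-0.4,-1.2,0,0,-0.1,-1.2,0,0,0.2,-1.2,0,0,0.5,-1.1,0,0,0.8,-1.0,0,0],
)

```text
time_s: 10.7
position: [0.5525, 0.049, 0.1219]
tcp_rot: [-0.602, -0.371, 0.371, 0.602]
force: [1.2, 7.2, -3.0]
finger_gap: 0.0215
```

drive_tool(
  targets=[1.0,-0.7,0,0,1.2,-0.4,0,0,1.2,-0.1,0,0,1.2,0.2,0,0,1.1,0.5,0,0],
)

```text
time_s: 11.32
position: [0.6077, 0.0439, 0.1219]
tcp_rot: [-0.601, -0.369, 0.373, 0.603]
force: [-6.6, 3.9, 1.7]
finger_gap: 0.0213
```

drive_tool(
  targets=[1.0,0.8,0,0,0.7,1.0,0,0,0.4,1.2,0,0,0.1,1.2,0,0,-0.2,1.2,0,0],
)

```text
time_s: 11.95
position: [0.6293, 0.0958, 0.1219]
tcp_rot: [0.603, 0.37, -0.372, -0.601]
force: [-3.5, -4.3, 0.7]
finger_gap: 0.0214
```

drive_tool(
  targets=[-0.5,1.1,0,0,-0.8,1.0,0,0,-1.0,0.7,0,0,-1.2,0.4,0,0,-1.2,0.1,0,0],
)

```text
time_s: 12.58
position: [0.5829, 0.1315, 0.122]
tcp_rot: [0.602, 0.372, -0.37, -0.601]
force: [4.3, -3.1, -4.2]
finger_gap: 0.0217
```

drive_tool(
  targets=[-1.2,-0.2,0,0,-1.1,-0.5,0,0,-1.0,-0.8,0,0,-0.7,-1.0,0,0,0,0,0,0],
)

```text
time_s: 13.2
position: [0.5413, 0.1053, 0.122]
tcp_rot: [0.602, 0.37, -0.371, -0.602]
force: [3.2, -2.6, -5.5]
finger_gap: 0.0212
```

drive_tool(
  targets=[0,0,0,0,0,0,0,0,0,0,0,0,0,0,0,0],
)

```text
time_s: 13.7
position: [0.542, 0.1064, 0.122]
tcp_rot: [-0.602, -0.371, 0.371, 0.602]
force: [0.8, -4.0, -2.6]
finger_gap: 0.0218
```

Run:
```python
from cell import arm
import cv2,numpy as np
s=arm.read_state();print(s["position"],s["force"],s["finger_gap"],s["time_s"],np.abs(s["qd"]).max())
p=s["position"];print(np.arctan2(p[1]-.084,p[0]-.5843),np.hypot(p[1]-.084,p[0]-.5843))
d=arm.get_image("wrist"); cv2.imwrite("pics/w6.png",d["img"])
d=arm.get_image("top"); cv2.imwrite("pics/t6.png",cv2.resize(d["img"][130:370,200:460],None,fx=2.5,fy=2.5))
```

```text
[0.54200143 0.10643333 0.12195243] [ 0.7906796  -3.95825096 -2.62467186] 0.02178609163612062 13.7 0.0018134786391545915
2.6539556130528745 0.047879255572650374
```

View pics/w6.png

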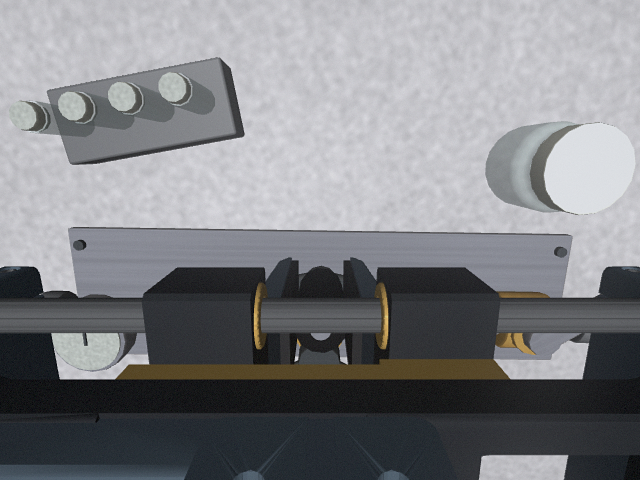

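View pics/t6.png

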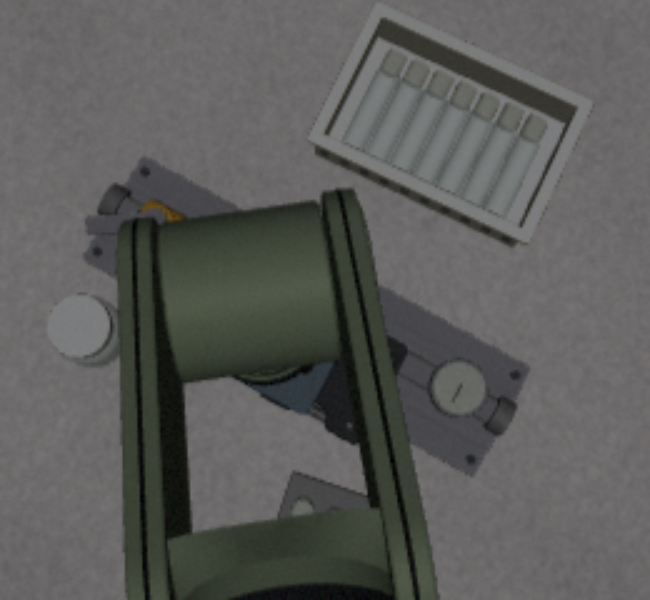

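```bash
python3 -c "
from cell import arm
print(arm.close_job())"
```

```text
the job is handed in; nothing more can be done
None
```

I wound the wheel clockwise to its stop, backed it off two full anticlockwise turns, and handed the job in at about 14 s with the gripper still closed on the crank handle.

- **Shut:** A further 7 mm of commanded push moved the handle only about 1 mm, and the force rose to about 17 N. The handle lay on the plate's −x side, at a world angle of about π − 0.48, as expected for shut.
- **Two turns open:** I counted two full circles. The final tool position (0.5420, 0.1064) is within about 0.2 mm of where it was at the stop (0.5421, 0.1065), and the arm was at rest.
- **Grip:** The finger opening was 21.8 mm on the 22 mm handle, with the grip set to 30 N and the handle between the pads in the wrist view. I could not measure the contact force on the handle directly.
- **Bystanders:** The final views showed the jar, basket and rack where they had been. The arm mostly hid the tap in the last top view, but the part of its lever in sight looked unchanged, and nothing came near it.
- **Disagreement:** The top and scene cameras differed by about 4 mm on hub and handle, and the tool held the handle about 2 mm off centre. I corrected the circle for this, and side forces during the back-off stayed under about 11 N.

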